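# Prop open the hood of the bench curing box

### The arm

A 7-joint arm with a two-finger parallel gripper is mounted at the origin on a cart in front of the work surface, level with it; the furniture and walls round the work are solid. World frame = base frame: x ahead of the robot, y to its left, z up, the work surface at z = 0. Lengths are in m, angles in degrees, forces in N, time in s.
With the tool pointing down it reaches from about 0.35 to 0.775 m from the base axis. Payload 3.1 kg.
Tool frame: the origin (TCP) lies at the very end of the fingers, on their centre line; the grasp point (between the pads) lies 19 mm behind it; y points along the fingers, x is the direction in which the jaws open and shut, and the axes are right-handed (so a half turn about y gives the same grasp; the last joint's range is limited). The gripper opens to 85 mm and grips with 20 to 120 N. Pads are 22 mm wide; open, the fingers measure 114 mm over their backs; the gripper's body (76 mm by 85 mm) begins 54 mm behind the grasp point. The pads swing forward as they close: fully open they stand 13 mm farther back than shut.
Start: joints at [66.595, 17.813, 0.802, 86.603, -0.252, 75.585, -1.558], TCP at [0.197, -0.513, 0.231] pointing down, gripper open.
Joint ranges: [-154.91, 154.91], [-16.99, 109.72], [-72.82, 74.43], [7.12, 147.25], [-82.49, 262.49], [11.32, 116.49], [-174.64, 174.64]. Speed limits (degrees/s): [159.86, 159.86, 180, 180, 180, 180, 180].

### API

Orientations are given as [roll, pitch, yaw] about the fixed x, y, z axes, in that order (R = Rz(yaw) Ry(pitch) Rx(roll)).
In Python, from plant import bot gives the robot as it stands.
- The arm moves only by the tool carry_out, never from a script. Its argument "rows" is a list of rows, each a list of 3 entries, a list of its own where there are three numbers: the turn, a rotation vector about the tool's x, y, z in degrees, then the shift along the tool's x, y, z in cm, then the finger opening in cm, from 0 to 8.54. In form: [[[wx, wy, wz], [tx, ty, tz], hand], ...]. A call has 1 to 8 rows; each row is the pose to reach, as a shift and turn from the pose commanded when the call began, along the tool's axes at that moment; what a row does not reach only later rows make up. A row lasts 1/12 s, in which the tool goes at most 41.7 mm and 7.16 degrees, less where a joint would pass 70% of its speed; a pose out of reach is approached as far as the arm can. A call with a gripper value outside its range is refused whole. The fingers move at their own pace and stop on an object; "grip_force" is the grip in N (left out, the last holds). Time passes only in rows, so rows that repeat a pose let the fingers close. It gives the time, the measured TCP pose, the force and the opening at its end, in the units of the state.
- bot.state(): the state, without advancing time (a new reading comes with each control period).
- bot.get_image(name): name is "side" or "top"; returns (picture, depth): 384x512x3 uint8, red, green, blue; 384x512 float32, m along the optical axis (not along the pixel's ray), 0 where there is no reading.
- bot.camera_params(name): a dict with "fov_y" (degrees; the focal length in pixels is half the picture's height over the tangent of half this angle, whatever the lens; pixels are square), "cx", "cy" (the principal point, pixels), "position" and "attitude" of the camera in the world. Camera axes: x right, y up, looking along -z (the intrinsics and any distortion apply to the point x, -y, -z); pixel columns grow to the right and rows downward; lengths in m; the calibration is good to about 2 mm. A picture is of the moment at which its call begins. camera_params takes no time and is no camera call.
- bot.finish_job(): hands the job in, once; it reports no verdict.
The state is a dict: "time": time; "q": joint angles; "qvel": joint speeds; "effort": joint torques, N m; "eef_pos": TCP position; "tool_rot": TCP orientation; "contact_force": force on the tool from outside, world axes, zero at the start; "wrist_torque": the same for the moment, N m; "grip_width": opening from 0.0 (shut) to 1.0 (fully open).
Only numpy, scipy, OpenCV 4.12 (cv2) and the standard library are available. Lean on these libraries where they do the work, as an engineer would, in place of code of your own. Each camera call takes 0.05 s, during which the arm holds its last target. There are 200 camera calls.

### The job

Open the bench curing box and leave it propped: lift the hood by its bar until it stands nearly upright, let go, and while its damped hinge lets it sink slowly, swing the prop rod up under the catch rail on the front of the hood and along the rail until its tip stands fully home in the pocket at the rail's end. Let go and leave the hood resting on the rod; do not disturb the screw dish, the flux tub and the tape measure beside the box.

Things in the scene. Friction and masses are not known exactly. Their poses are not given: they have to be found in the camera images.
- curing_box: White sheet-metal tray, fixed to the bench, 160 mm deep (x) by 200 mm wide (y), rim 80 mm above the bench. Origin at the centre of its underside on the bench; its x points away from the prop rod's side (front face at x = -80 mm, towards the robot), y to its left, z up.
- hood (a joint): Angle of the hood, rad: 0 shut, grows as it opens, stop at 1.45. White pan 166 x 195 x 24 mm, about 0.65 kg, hinged along the box's left upper edge; its right side rises. A damper (5 N m s/rad) resists both ways: 0.4 rad/s takes some 12 N at the bar. Let go, it sinks: about 9 s from 1.4 to 1.0 rad, then about 0.08 rad/s. On the prop it stands at about 0.87.
- hood_hinge (a point): Point on the hinge axis, in the box frame at (0, 100, 80) mm. Turns with the hood: x along the hinge (as the box's x), -y along the hood away from the hinge, z out of the hood's upper side.
- hood_bar (a point): Centre of the lifting bar: round steel bar of 12 mm diameter, 120 mm long, parallel to the hinge, two posts 104 mm apart, 45 mm clear of the hood's free edge; in the hood_hinge frame at (0, -240, 11) mm. It swings on a circle about the hinge.
- prop (a joint): Angle of the prop rod, rad: 0 lying level along the box's front, pointing to the box's +y; grows as the tip swings up about the box's x; stop 1.9. Free: let go, it falls back. Held at 0.63, the sinking rail lands on the tip at hood 0.98, short of the pocket; swung on, the tip slides to the end wall (rod 0.78 to 0.94) and within about 2 s the hood sinks 8 mm and takes it in.
- prop_pivot (a point): The rod's pivot, in the box frame at (-108, -100, 45) mm.
- prop_grip (a point): Middle of the grip stub: a black round stub of 14 mm diameter that stands out of the rod towards the box's -x, 140 mm from the pivot, free length 76 mm then a 20 mm flange; this point is 57 mm in front of the rod's middle plane. It may turn in the grip.
- hood_front (a point): Point of the hood (not of the rail), in the hood_hinge frame at (-108, -129, 0) mm, in the rod's plane. Here a steel catch rail, 20 mm wide, is clamped along the hood's front, with a smooth underside at z = -8 mm in that frame. At its end away from the hinge is the pocket: 16 mm wide, roof at z = 0, closed by an end wall hanging to z = -30 mm.
- prop_tip (a point): Middle of the rod's tip: cross pin, 10 mm diameter, 18 mm along x, 173 mm from the pivot; rod 8 mm thick. In the hood_hinge frame its z is -13 mm when it rides on the rail, -5 mm when home in the pocket. The pocket's middle lies 115 to 143 mm from the hinge along the hood, different each time and not reported; the rail runs from 8 to 65 mm nearer the hinge.
- screw_dish: Bystander: steel dish of 85 mm diameter, 18 mm high, right of the box; origin at the centre of its underside.
- flux_tub: Bystander: round tub of 47 mm diameter, 29 mm high, right of the box; origin at the centre of its underside.
- tape_measure: Bystander: tape measure 31 x 63 x 52 mm, right of the front of the box; origin at the centre of its underside.

How it is judged:
By the outcome, as a careful person would: the job done as asked, in the order asked, and still so for the second after the job is handed in, with the robot touching nothing.
It also fails if it takes over 69 s, if anything falls off the work surface, if the arm or the gripper's body presses on something with over 40 N, if the wrist force passes 120 N, or if a joint passes its speed limit or range.

## Working session

There is one attempt and no reset: what is moved stays moved. The work goes in short steps, Python scripts to look and compute and a tool call to move; the robot and the scene stay as the last step left them, time stands still between calls to the robot, and variables do not carry over. Pictures are saved under pics/ and viewed, about 8 in all and at most 12, crops included, and the job is handed in when it is done.

Besides the shell and the picture viewer there is one more tool, called after "Request:" as name(argument=value, ...), one argument or row to a line, values as JSON. carry_out: Moves the arm, as the interface text tells. Its arguments: {"type":"object","properties":{"rows":{"type":"array","items":{"type":"array"}},"grip_force":{"type":"number"}},"required":["rows"]}

```bash
mkdir -p pics; ls; python3 - <<'E'
from plant import bot
import cv2
print(bot.state())
for n in("side","top"):
    p,d=bot.get_image(n); print(n,bot.camera_params(n))
    cv2.imwrite(f"pics/{n}0.png",p[:,:,::-1])
    import numpy as np; np.savez(f"pics/{n}0.npz",p=p,d=d)
E
```

```text
pics
{'time': 0.0, 'q': array([66.59689828, 17.86211343,  0.80231598, 86.69221772, -0.25080569,
       75.58453399, -1.55831605]), 'qvel': array([ 0.03468558,  0.0535338 , -0.00592252,  0.00124818,  0.01837664,
       -0.0433169 ,  0.02078968]), 'effort': array([-5.95581369e-04, -3.79917705e+01,  1.45479804e-01, -2.30589867e+01,
        1.20731449e-02,  1.35778869e-02, -5.39319842e-06]), 'eef_pos': array([ 0.19696158, -0.51273764,  0.23020322]), 'tool_rot': array([-90.00705257,   0.13694688, -68.98189354]), 'contact_force': array([-0.25028594, -0.18848499, -0.37038099]), 'wrist_torque': array([-0.01880888, -0.03730027, -0.05357803]), 'grip_width': 0.9993198415874295}
side {'fov_y': 50.78046317412406, 'cx': 251.21880604909165, 'cy': 185.10778683846846, 'position': array([0.47943841, 0.81114436, 0.43206103]), 'attitude': array([  67.78322914,    1.51069985, -174.56727554])}
top {'fov_y': 52.82065584720733, 'cx': 252.7605900370374, 'cy': 185.25197497439768, 'position': array([ 0.38608719, -0.03658224,  1.03652934]), 'attitude': array([  9.69885963,   0.44624411, -91.24528866])}
```

View pics/top0.png

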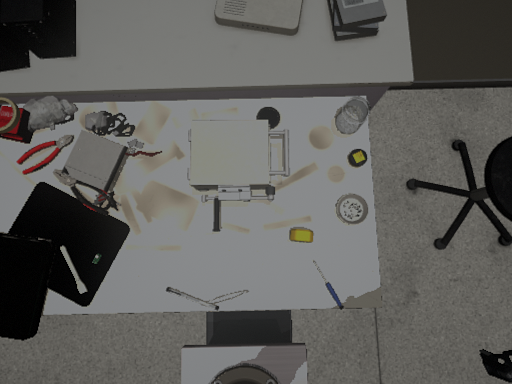

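View pics/side0.png

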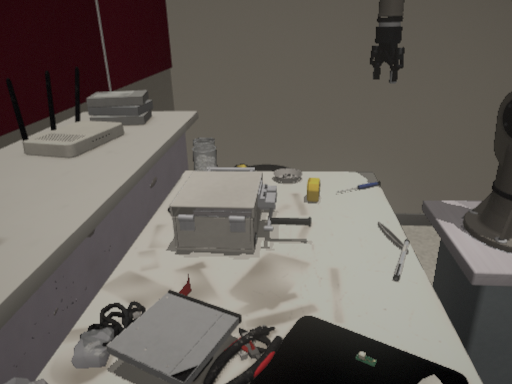

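```bash
cat > h.py <<'E'
import numpy as np, cv2
from scipy.spatial.transform import Rotation as Ro
def cloud(c,d):
    f=d.shape[0]/2/np.tan(np.radians(c['fov_y']/2))
    v,u=np.mgrid[:d.shape[0],:d.shape[1]]
    P=np.stack([(u-c['cx'])/f*d,-(v-c['cy'])/f*d,-d],-1)
    P=P@Ro.from_euler('xyz',c['attitude'],degrees=True).as_matrix().T+c['position']
    P[d<=0]=np.nan
    return P
def proj(c,X):
    f=192/np.tan(np.radians(c['fov_y']/2))
    p=(np.atleast_2d(X)-c['position'])@Ro.from_euler('xyz',c['attitude'],degrees=True).as_matrix()
    return np.stack([c['cx']-f*p[:,0]/p[:,2],c['cy']+f*p[:,1]/p[:,2]],-1)
E
python3 - <<'E'
from plant import bot
from h import *
c=bot.camera_params("top");z=np.load("pics/top0.npz");P=cloud(c,z['d'])
for n,(u,v) in dict(table=(330,270),hood=(230,150),bar=(285,155),stub0=(217,205),stub1=(217,226),rail=(235,190),rod=(235,197)).items(): print(n,P[v,u].round(4))
r=P[100:245,180:305]
m=(r[...,2]>.08)&(r[...,2]<.13)
print(np.histogram(r[...,2][~np.isnan(r[...,2])],bins=np.arange(-.01,.15,.01)))
m=np.zeros(P.shape[:2],bool); m[100:186,180:275]=(P[100:186,180:275,2]>.085)
print(cv2.minAreaRect((P[m][:,:2]*1000).astype(np.float32)),np.median(P[m][:,2]))
m=np.zeros(P.shape[:2],bool); m[120:185,277:300]=(P[120:185,277:300,2]>.06)
print(cv2.minAreaRect((P[m][:,:2]*1000).astype(np.float32)),P[m].mean(0))
m=np.zeros(P.shape[:2],bool); m[200:240,205:230]=(P[200:240,205:230,2]>.03)
print('stub',cv2.minAreaRect((P[m][:,:2]*1000).astype(np.float32)),np.percentile(P[m][:,2],[10,50,90]))
im=cv2.resize(z['p'][100:245,180:305,::-1],None,fx=4,fy=4,interpolation=cv2.INTER_CUBIC);cv2.imwrite("pics/crop1.png",im)
E
```

```text
table [ 0.3338 -0.2293  0.0016]
hood [0.636  0.0219 0.1033]
bar [ 0.6223 -0.1152  0.0938]
stub0 [0.5058 0.0606 0.0479]
stub1 [0.4517 0.0607 0.0504]
rail [0.5369 0.0115 0.0909]
rod [0.5212 0.0124 0.0784]
(array([7765, 3445,   23,   31,   62,  323,  287,   10,   94,  400,  709,
       4899,    0,    0,    0]), array([-0.01,  0.  ,  0.01,  0.02,  0.03,  0.04,  0.05,  0.06,  0.07,
        0.08,  0.09,  0.1 ,  0.11,  0.12,  0.13,  0.14]))
((631.1973876953125, 19.89130401611328), (217.06883239746094, 167.72608947753906), 88.91226959228516) 0.10300543585744715
((630.9915161132812, -109.42505645751953), (28.09914779663086, 119.42311096191406), 88.1217269897461) [ 0.62770026 -0.11450059  0.09431074]
stub ((478.7981872558594, 61.486114501953125), (64.82926177978516, 79.24406433105469), 87.24080657958984) [0.04611907 0.04979447 0.05376666]
```

View pics/crop1.png

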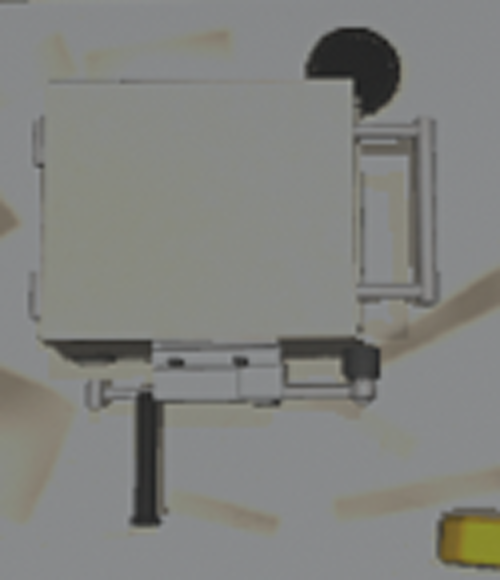

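```bash
python3 - <<'E'
from plant import bot
from h import *
c=bot.camera_params("top");z=np.load("pics/top0.npz");P=cloud(c,z['d']);Z=P[...,2]
def line(pts,ax):  # fit
    p=np.polyfit(pts[:,ax],pts[:,1-ax],1); r=pts[:,1-ax]-np.polyval(p,pts[:,ax]); k=abs(r)<2*r.std()+1e-4
    p=np.polyfit(pts[k,ax],pts[k,1-ax],1); return p,r[k].std()
f=192/np.tan(np.radians(c['fov_y']/2)); R=Ro.from_euler('xyz',c['attitude'],degrees=True).as_matrix()
def atz(u,v,zz):
    d=R@np.array([(u-c['cx'])/f,-(v-c['cy'])/f,-1]); return c['position']+d*(zz-c['position'][2])/d[2]
M=(Z>.099)&(Z<.11)
rows=range(128,180);L=[];Rr=[]
for v in rows:
    u=np.where(M[v,180:275])[0]+180; L.append(atz(u.min()-.5,v,.103)); Rr.append(atz(u.max()+.5,v,.103))
T=[];B=[]
for u in range(195,265):
    v=np.where(M[110:200,u])[0]+110; T.append(atz(u,v.min()-.5,.103)); B.append(atz(u,v.max()+.5,.103))
for n,a,ax in(("L",L,0),("R",Rr,0),("T",T,1),("B",B,1)):
    p,s=line(np.array(a),ax); x0=.63 if ax==0 else .02
    print(n,"slope deg",np.degrees(np.arctan(p[0])).round(2),"at mid",np.polyval(p,x0).round(4),s.round(4))
# bar
b=[];tops=[]
for v in range(124,186):
    u=np.where((Z[v,281:295]>.07)&(Z[v,281:295]<.12))[0]+281
    if len(u): b.append(atz(u.mean(),v,.091)); tops.append((v,len(u)))
b=np.array(b);print(tops[0],tops[-1],b[[0,-1]].round(4)); p,s=line(b[4:-4],0); print('bar',np.degrees(np.arctan(p[0])),np.polyval(p,.63),s)
s=[]
for v in range(202,226):
    u=np.where((Z[v,208:226]>.035))[0]+208
    s.append(np.r_[atz(u.mean(),v,.047)[:2],len(u)])
s=np.array(s);print(s[::4].round(4)); p,e=line(s,0); print('stub',np.degrees(np.arctan(p[0])),np.polyval(p,.47),e)
for n,(u,v) in dict(railL=(218,191),railR=(250.5,191),seam=(239.8,191)).items(): print(n,atz(u,v,.09).round(4))
E
```

```text
L slope deg -1.23 at mid 0.1218 0.0006
R slope deg -0.26 at mid -0.0729 0.0007
T slope deg 0.21 at mid 0.7145 0.0007
B slope deg 1.12 at mid 0.5466 0.0022
(129, 2) (175, 4) [[ 0.691  -0.1191  0.091 ]
 [ 0.5718 -0.1173  0.091 ]]
bar -1.1761798737050932 -0.11792494708554216 0.00042745780195281986
[[0.5137 0.0632 5.    ]
 [0.5033 0.0633 5.    ]
 [0.493  0.0633 5.    ]
 [0.4827 0.0634 5.    ]
 [0.4724 0.0634 5.    ]
 [0.4622 0.0635 5.    ]]
stub -0.3268481303742988 0.06345304645584972 1.1316402555063535e-17
railL [0.5355 0.0537 0.09  ]
railR [ 0.5337 -0.0268  0.09  ]
seam [ 5.343e-01 -3.000e-04  9.000e-02]
```

```bash
cat >> h.py <<'E'
def rel(s,pos,rpy):
    R0=Ro.from_euler('xyz',s['tool_rot'],degrees=True);R1=Ro.from_euler('xyz',rpy,degrees=True)
    return (R0.inv()*R1).as_rotvec(degrees=True).round(2),(R0.inv().apply(np.array(pos)-s['eef_pos'])*100).round(2)
HY,HZ=.122,.08; PY,PZ=-.078,.045
def tip(phi,th,r=.173):
    y=PY+r*np.cos(phi)-HY; z=PZ+r*np.sin(phi)-HZ   # -> hood coords (dist from hinge, normal)
    return -y*np.cos(th)+z*np.sin(th), y*np.sin(th)+z*np.cos(th)
E
python3 - <<'E'
from plant import bot
from h import *
from scipy.optimize import brentq
s=bot.state()
print(rel(s,[.629,-.118,.17],[-90,0,-90]))
for ph in np.arange(.5,1.0,.04):
    try:
        th=brentq(lambda t:tip(ph,t)[1]+.013,.3,1.5); th2=brentq(lambda t:tip(ph,t)[1]+.005,.3,1.5)
        print(ph.round(2),'th rail %.3f dist %.1f | home %.3f %.1f'%(th,tip(ph,th)[0]*1e3,th2,tip(ph,th2)[0]*1e3))
    except Exception as e: print(ph,e)
def bar(t): return np.array([HY-.24*np.cos(t)+.011*np.sin(t),HZ+.24*np.sin(t)+.011*np.cos(t)])
b0=bar(0)
for k in range(0,37):
    b=bar(.04*k)-b0; print(k,(-b*100).round(2),end='; ')
E
```

```text
(array([ 0.03, 21.02, -0.12]), array([-21.35,   6.07,  54.48]))
0.5 th rail 0.975 dist 66.7 | home 0.857 67.8
0.54 th rail 0.982 dist 73.5 | home 0.874 74.5
0.58 th rail 0.985 dist 80.4 | home 0.886 81.3
0.62 th rail 0.984 dist 87.3 | home 0.893 88.2
0.66 th rail 0.980 dist 94.3 | home 0.895 95.1
0.7 th rail 0.974 dist 101.3 | home 0.895 102.0
0.74 th rail 0.966 dist 108.2 | home 0.892 108.9
0.78 th rail 0.957 dist 115.2 | home 0.887 115.8
0.82 th rail 0.946 dist 122.2 | home 0.881 122.7
0.86 th rail 0.935 dist 129.1 | home 0.873 129.6
0.9 th rail 0.922 dist 136.0 | home 0.864 136.5
0.94 th rail 0.909 dist 142.8 | home 0.854 143.3
0.98 th rail 0.896 dist 149.6 | home 0.842 150.1
0 [-0. -0.]; 1 [-0.06 -0.96]; 2 [-0.16 -1.91]; 3 [-0.3  -2.87]; 4 [-0.48 -3.81]; 5 [-0.7  -4.75]; 6 [-0.95 -5.67]; 7 [-1.24 -6.59]; 8 [-1.56 -7.49]; 9 [-1.93 -8.38]; 10 [-2.32 -9.26]; 11 [ -2.75 -10.12]; 12 [ -3.22 -10.96]; 13 [ -3.72 -11.78]; 14 [ -4.25 -12.58]; 15 [ -4.81 -13.36]; 16 [ -5.41 -14.11]; 17 [ -6.03 -14.85]; 18 [ -6.68 -15.55]; 19 [ -7.36 -16.23]; 20 [ -8.07 -16.88]; 21 [ -8.8  -17.51]; 22 [ -9.56 -18.1 ]; 23 [-10.34 -18.66]; 24 [-11.14 -19.19]; 25 [-11.96 -19.69]; 26 [-12.8  -20.15]; 27 [-13.66 -20.59]; 28 [-14.53 -20.98]; 29 [-15.42 -21.34]; 30 [-16.33 -21.67]; 31 [-17.25 -21.96]; 32 [-18.17 -22.21]; 33 [-19.11 -22.42]; 34 [-20.05 -22.6 ]; 35 [-21.   -22.74]; 36 [-21.96 -22.84];
```

Request:
carry_out(
  rows=[
    [[0,7,0],[-2.8,0,7],5],
    [[0,14,0],[-3.5,0.5,9],5],
    [[0,21,0],[-5,1,13],5],
    [[0,21,0],[-6.5,1.5,16.7],5],
    [[0,21,0],[-8,2,20.4],5],
    [[0,21,0],[-9.5,2.5,24.2],5],
    [[0,21,0],[-11,3,28],5],
    [[0,21,0],[-12,3,30.5],5],
  ],
)

```text
time: 0.77
eef_pos: [0.4341, -0.2949, 0.2007]
tool_rot: [-90.1, 0.0, -90.0]
contact_force: [0.8, 0.2, -0.0]
grip_width: 0.587
```

```bash
python3 - <<'E'
from plant import bot
from h import *
s=bot.state()
print(s['time'],s['eef_pos'],s['tool_rot'],rel(s,[.629,-.118,.16],[-90,0,-90]))
E
```

```text
0.7667 [ 0.43412856 -0.29492865  0.20066434] [-9.00930439e+01  4.77946115e-02 -8.99961372e+01] (array([ 0.09,  0.  , -0.05]), array([-17.69,   4.05,  19.49]))
```

Request:
carry_out(
  rows=[
    [[0,0,0],[-2.5,0.5,2.8],4],
    [[0,0,0],[-5,1,5.6],4],
    [[0,0,0],[-7.5,1.5,8.4],4],
    [[0,0,0],[-10,2,11.2],4],
    [[0,0,0],[-12.5,3,14],4],
    [[0,0,0],[-15,3.5,16.8],4],
    [[0,0,0],[-17,4,19],4],
    [[0,0,0],[-17.7,4.1,19.5],4],
  ],
)

```text
time: 1.43
eef_pos: [0.6311, -0.1125, 0.1583]
tool_rot: [-90.0, 0.3, -89.5]
contact_force: [-0.7, 0.3, 0.1]
grip_width: 0.468
```

```bash
python3 - <<'E'
from plant import bot
from h import *
s=bot.state()
print(s['time'],s['eef_pos'],s['tool_rot'],s['grip_width'],rel(s,[.629,-.118,.072],[-90,0,-90]))
p,d=bot.get_image("side")
cv2.imwrite("pics/side1.png",cv2.resize(p[60:260,130:380,::-1],None,fx=3,fy=3,interpolation=cv2.INTER_CUBIC))
E
```

```text
1.4333 [ 0.63112253 -0.11254803  0.15830169] [-90.03560771   0.31975771 -89.53303976] 0.46818519354549065 (array([ 0.04,  0.47, -0.32]), array([ 0.59,  8.63, -0.21]))
```

View pics/side1.png

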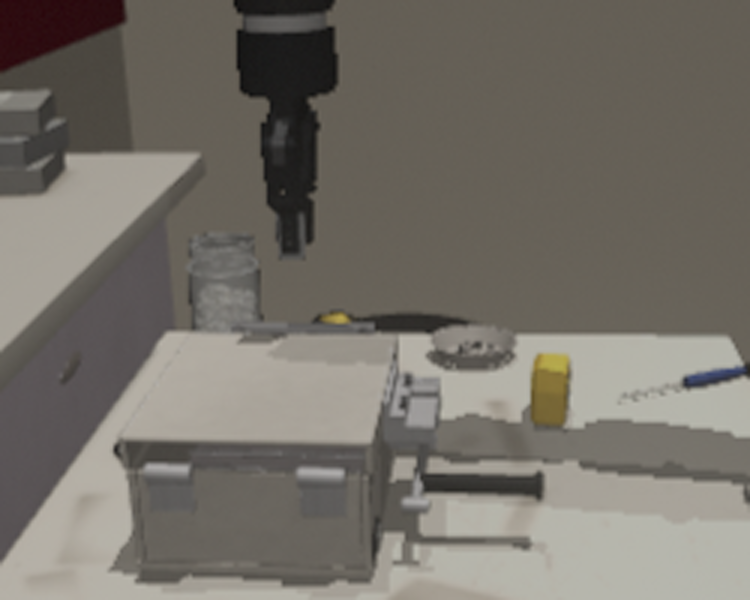

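Request:
carry_out(
  rows=[
    [[0,0,0],[0,1,0],4],
    [[0,0,0],[0,2.5,0],4],
    [[0,0,0],[0,4.2,0],4],
    [[0,0,0],[0,6,0],4],
    [[0,0,0],[0,7.6,0],4],
    [[0,0,0],[0,8.6,0],4],
    [[0,0,0],[0,8.7,0],4],
    [[0,0,0],[0,8.7,0],4],
  ],
)

```text
time: 2.15
eef_pos: [0.6274, -0.1215, 0.0731]
tool_rot: [-90.1, -0.0, -90.1]
contact_force: [0.1, -0.1, 0.1]
grip_width: 0.47
```

```bash
python3 - <<'E'
from plant import bot
from h import *
s=bot.state()
print(s['time'],s['eef_pos'],s['tool_rot'],s['grip_width'],s['contact_force'],rel(s,[.629,-.118,.072],[-90,0,-90]))
E
```

```text
2.15 [ 0.62739924 -0.12152881  0.07309835] [-9.01068722e+01 -4.71708470e-02 -9.01060145e+01] 0.4695418742476424 [ 0.05477743 -0.10101517  0.08212309] (array([ 0.11, -0.11,  0.05]), array([-0.35,  0.11,  0.16]))
```

Request:
carry_out(
  rows=[
    [[0,0,0],[-0.3,0,0],0.8],
    [[0,0,0],[-0.3,0,0],0.8],
    [[0,0,0],[-0.3,0,0],0.8],
    [[0,0,0],[-0.3,0,0],0.8],
    [[0,0,0],[-0.3,0,0],0.8],
    [[0,0,0],[-0.3,0,0],0.8],
    [[0,0,0],[-0.3,0,0],0.8],
    [[0,0,0],[-0.3,0,0],0.8],
  ],
  grip_force=60,
)

```text
time: 2.82
eef_pos: [0.6295, -0.1193, 0.0754]
tool_rot: [-89.8, -0.2, -90.1]
contact_force: [-0.4, -5.3, 6.0]
grip_width: 0.116
```

Request:
carry_out(
  rows=[
    [[0,0,0],[-0.03,-0.48,0],0.8],
    [[0,0,0],[-0.06,-0.96,0],0.8],
    [[0,0,0],[-0.16,-1.91,0],0.8],
    [[0,0,0],[-0.3,-2.87,0],0.8],
    [[0,0,0],[-0.48,-3.81,0],0.8],
    [[0,0,0],[-0.7,-4.75,0],0.8],
    [[0,0,0],[-0.95,-5.67,0],0.8],
    [[0,0,0],[-1.24,-6.59,0],0.8],
  ],
)

```text
time: 3.48
eef_pos: [0.6296, -0.1088, 0.1369]
tool_rot: [-89.9, -0.3, -90.1]
contact_force: [6.4, -7.8, -12.5]
grip_width: 0.114
```

Request:
carry_out(
  rows=[
    [[0,0,0],[-0.32,-0.9,0],0.8],
    [[0,0,0],[-0.69,-1.79,0],0.8],
    [[0,0,0],[-1.08,-2.67,0],0.8],
    [[0,0,0],[-1.51,-3.53,0],0.8],
    [[0,0,0],[-1.98,-4.37,0],0.8],
    [[0,0,0],[-2.48,-5.19,0],0.8],
    [[0,0,0],[-3.01,-5.99,0],0.8],
    [[0,0,0],[-3.57,-6.77,0],0.8],
  ],
)

```text
time: 4.15
eef_pos: [0.63, -0.0762, 0.2052]
tool_rot: [-89.9, -0.6, -90.3]
contact_force: [7.2, -10.2, -9.5]
grip_width: 0.112
```

Request:
carry_out(
  rows=[
    [[0,0,0],[-0.6,-0.75,0],0.8],
    [[0,0,0],[-1.22,-1.49,0],0.8],
    [[0,0,0],[-1.87,-2.19,0],0.8],
    [[0,0,0],[-2.55,-2.87,0],0.8],
    [[0,0,0],[-3.26,-3.52,0],0.8],
    [[0,0,0],[-3.99,-4.15,0],0.8],
    [[0,0,0],[-4.75,-4.74,0],0.8],
    [[0,0,0],[-5.53,-5.3,0],0.8],
  ],
)

```text
time: 4.82
eef_pos: [0.6307, -0.025, 0.2602]
tool_rot: [-89.8, -0.9, -90.6]
contact_force: [4.5, -15.6, 0.0]
grip_width: 0.115
```

```bash
python3 - <<'E'
from plant import bot
from h import *
s=bot.state()
def bar(t): return np.array([HY-.24*np.cos(t)+.011*np.sin(t),HZ+.24*np.sin(t)+.011*np.cos(t)])
print(s['time'],s['eef_pos'],s['tool_rot'],s['grip_width'],s['contact_force'],bar(.92))
g=s['eef_pos'][1:]+[0,.019]-[HY,HZ]; print('radius',np.hypot(*g),'theta',np.arctan2(g[1],-g[0])-.0458)
E
```

```text
4.8167 [ 0.63068161 -0.02502905  0.26016049] [-89.75354971  -0.94399352 -90.57720519] 0.11494199016700474 [ 4.52848652e+00 -1.56265394e+01  5.01257609e-03] [-0.01464522  0.27760841]
radius 0.2475529061969694 theta 0.8890615652206426
```

Request:
carry_out(
  rows=[
    [[0,0,0],[-0.8,-0.53,0],0.8],
    [[0,0,0],[-1.62,-1.03,0],0.8],
    [[0,0,0],[-2.46,-1.49,0],0.8],
    [[0,0,0],[-3.32,-1.93,0],0.8],
    [[0,0,0],[-4.19,-2.32,0],0.8],
    [[0,0,0],[-5.08,-2.68,0],0.8],
    [[0,0,0],[-5.99,-3.01,0],0.8],
    [[0,0,0],[-6.91,-3.3,0],0.8],
  ],
)

```text
time: 5.48
eef_pos: [0.6317, 0.0416, 0.2975]
tool_rot: [-89.5, -1.1, -90.8]
contact_force: [0.2, -17.6, 13.1]
grip_width: 0.11
```

Request:
carry_out(
  rows=[
    [[0,0,0],[-0.92,-0.25,0],0.8],
    [[0,0,0],[-1.86,-0.46,0],0.8],
    [[0,0,0],[-2.8,-0.64,0],0.8],
    [[0,0,0],[-3.4,-0.73,0],0.8],
    [[0,0,0],[-3.9,-0.8,0],0.8],
    [[0,0,0],[-4.2,-0.83,0],0.8],
    [[0,0,0],[-4.2,-0.83,0],0.8],
    [[0,0,0],[-4.2,-0.83,0],0.8],
  ],
)

```text
time: 6.15
eef_pos: [0.6324, 0.0964, 0.3088]
tool_rot: [-89.1, -0.0, -90.1]
contact_force: [2.2, -3.4, 17.9]
grip_width: 0.116
```

```bash
python3 - <<'E'
from plant import bot
from h import *
s=bot.state()
print(s['time'],s['eef_pos'],s['tool_rot'],s['grip_width'],s['contact_force'])
g=s['eef_pos'][1:]+[0,.019]-[HY,HZ]; print('radius',np.hypot(*g),'theta',np.arctan2(g[1],-g[0])-.0458)
# stub pose: grasp target point (.4655-.004, .0625,.045); tool tilted: fingers along (sin a,0,-cos a)
a=np.radians(15); G=np.array([.4625,.063,.046]); d=np.array([np.sin(a),0,-np.cos(a)])
R1=np.stack([[0,-1,0],d,np.cross([0,-1,0],d)],1); e=Ro.from_matrix(R1).as_euler('xyz',degrees=True);print(e,R1)
print(rel(s,G+.019*d,e), rel(s,G+.019*d-.08*d,e))
E
```

```text
6.15 [0.63242111 0.09642365 0.30884929] [-8.90792774e+01 -1.58840688e-02 -9.01313417e+01] 0.11557276250455494 [ 2.19286779 -3.39545227 17.94629019]
radius 0.2491654436410593 theta 1.4221671383113295
[-75.   0. -90.] [[ 0.          0.25881905  0.96592583]
 [-1.          0.          0.        ]
 [ 0.         -0.96592583  0.25881905]]
(array([14.08, -0.13,  0.03]), array([  3.37,  27.85, -16.94])) (array([14.08, -0.13,  0.03]), array([  3.38,  20.09, -18.89]))
```

Request:
carry_out(
  rows=[
    [[0,0,0],[0,0,0],5],
    [[0,0,0],[0,0,0],5],
    [[0,0,0],[0,0,0],5],
    [[0,0,0],[0,-2.5,0],5],
    [[0,0,0],[0,-5,0],5],
    [[0,0,0],[0,-6.5,-3],5],
    [[0,0,0],[0,-6.5,-7],5],
    [[0,0,0],[0,-6.5,-11],5],
  ],
)

```text
time: 6.82
eef_pos: [0.5175, 0.0992, 0.3654]
tool_rot: [-90.1, 0.1, -89.9]
contact_force: [-0.3, 1.0, 2.2]
grip_width: 0.585
```

Request:
carry_out(
  rows=[
    [[7,0,0],[1,0,-4],5],
    [[14,0,0],[2,1,-7.5],5],
    [[14,0,0],[3,4.5,-8],5],
    [[14,0,0],[3.4,8.5,-8],5],
    [[14,0,0],[3.4,12.5,-8],5],
    [[14,0,0],[3.4,16,-8],5],
    [[14,0,0],[3.4,18,-8],5],
    [[14,0,0],[3.4,19,-8],5],
  ],
)

```text
time: 7.48
eef_pos: [0.434, 0.0639, 0.1715]
tool_rot: [-76.6, -0.0, -89.9]
contact_force: [-0.4, -0.4, -0.3]
grip_width: 0.584
```

```bash
python3 - <<'E'
from plant import bot
from h import *
s=bot.state()
print(s['time'],s['eef_pos'],s['tool_rot'],s['grip_width'],s['contact_force'],np.abs(s['qvel']).max())
a=np.radians(15); G=np.array([.4625,.063,.046]); d=np.array([np.sin(a),0,-np.cos(a)])
print(rel(s,G+.019*d,[-75,0,-90]))
p,d=bot.get_image("side")
cv2.imwrite("pics/side2.png",cv2.resize(p[20:270,130:380,::-1],None,fx=2.4,fy=2.4,interpolation=cv2.INTER_CUBIC))
E
```

```text
7.4833 [0.43402162 0.06391756 0.1714635 ] [-7.65682693e+01 -3.67936397e-02 -8.98952493e+01] 0.5836367057044445 [-0.35106589 -0.40399139 -0.30684509] 17.530185190687902
(array([1.57, 0.11, 0.01]), array([ 0.09, 14.76, -0.09]))
```

View pics/side2.png

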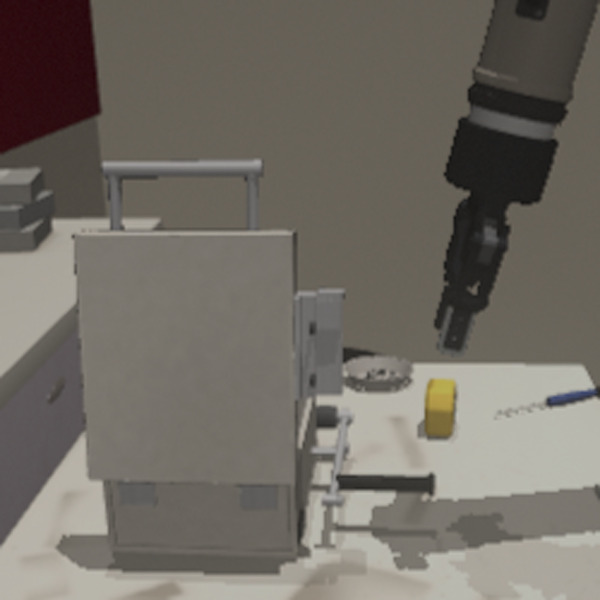

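Request:
carry_out(
  rows=[
    [[1.5,0,0],[0.1,4,0],5],
    [[1.5,0,0],[0.1,8,0],5],
    [[1.5,0,0],[0.1,11.5,0],5],
    [[1.5,0,0],[0.1,13.7,0],5],
    [[1.5,0,0],[0.1,14.6,0],5],
    [[1.5,0,0],[0.1,14.6,0],5],
    [[1.5,0,0],[0.1,14.6,0],5],
  ],
)

```text
time: 8.12
eef_pos: [0.4741, 0.0633, 0.0353]
tool_rot: [-74.5, 0.0, -89.9]
contact_force: [1.0, 0.2, -0.0]
grip_width: 0.59
```

```bash
python3 - <<'E'
from plant import bot
from h import *
s=bot.state()
print(s['time'],s['eef_pos'],s['tool_rot'],s['grip_width'],s['contact_force'])
a=np.radians(15); G=np.array([.4625,.063,.046]); d=np.array([np.sin(a),0,-np.cos(a)])
print(rel(s,G+.019*d,[-75,0,-90]))
# swing shifts (tool axes x=-Y, tool z/y tilted) of stub from phi=0
R1=Ro.from_euler('xyz',[-75,0,-90],degrees=True)
for ph in np.arange(0,1.0,.05): print(ph.round(2),(R1.inv().apply([0,.14*(np.cos(ph)-1),.14*np.sin(ph)])*100).round(2),end=';')
E
```

```text
8.1167 [0.47412852 0.06325928 0.03534022] [-7.44990280e+01  1.78126818e-02 -8.99433936e+01] 0.5898837539392413 [ 0.98091063  0.2141432  -0.03985041]
(array([-0.5 ,  0.05, -0.03]), array([ 0.03,  0.56, -0.85]))
0.0 [0. 0. 0.];0.05 [ 0.02 -0.68  0.18];0.1 [ 0.07 -1.35  0.36];0.15 [ 0.16 -2.02  0.54];0.2 [ 0.28 -2.69  0.72];0.25 [ 0.44 -3.35  0.9 ];0.3 [ 0.63 -4.    1.07];0.35 [ 0.85 -4.64  1.24];0.4 [ 1.11 -5.27  1.41];0.45 [ 1.39 -5.88  1.58];0.5 [ 1.71 -6.48  1.74];0.55 [ 2.06 -7.07  1.89];0.6 [ 2.45 -7.64  2.05];0.65 [ 2.85 -8.18  2.19];0.7 [ 3.29 -8.71  2.33];0.75 [ 3.76 -9.22  2.47];0.8 [ 4.25 -9.7   2.6 ];0.85 [  4.76 -10.16   2.72];0.9 [  5.3  -10.59   2.84];0.95 [  5.86 -11.     2.95];
```

Request:
carry_out(
  rows=[
    [[-0.3,0,0],[0,0.4,-0.7],4],
    [[-0.3,0,0],[0,0.4,-0.7],1],
    [[-0.3,0,0],[0,0.4,-0.7],1],
    [[-0.3,0,0],[0,0.4,-0.7],1],
    [[-0.3,0,0],[0,0.4,-0.7],1],
    [[-0.3,0,0],[0,0.4,-0.7],1],
    [[-0.3,0,0],[0,0.4,-0.7],1],
    [[-0.3,0,0],[0,0.4,-0.7],1],
  ],
  grip_force=60,
)

```text
time: 8.78
eef_pos: [0.4685, 0.0628, 0.0302]
tool_rot: [-74.7, -0.0, -90.0]
contact_force: [-5.1, 0.7, 7.3]
grip_width: 0.137
```

Request:
carry_out(
  rows=[
    [[0,0,0],[0.07,-1.35,0.36],1],
    [[0,0,0],[0.28,-2.69,0.72],1],
    [[0,0,0],[0.63,-4,1.07],1],
    [[0,0,0],[1.11,-5.27,1.41],1],
    [[0,0,0],[1.71,-6.48,1.74],1],
    [[0,0,0],[2.06,-7.07,1.89],1],
    [[0,0,0],[2.45,-7.64,2.05],1],
    [[0,0,0],[2.69,-7.97,2.13],1],
  ],
)

```text
time: 9.45
eef_pos: [0.4681, 0.0385, 0.1126]
tool_rot: [-74.7, 0.2, -89.9]
contact_force: [-3.0, 8.7, 4.2]
grip_width: 0.139
```

```bash
cat > st.py <<'E'
from plant import bot
from h import *
s=bot.state()
def phi(s):
    d=Ro.from_euler('xyz',s['tool_rot'],degrees=True).as_matrix()[:,1]; g=s['eef_pos']-.019*d
    return np.arctan2(g[2]-PZ,g[1]-PY),np.hypot(g[2]-PZ,g[1]-PY),g
print(s['time'],s['eef_pos'].round(4),s['tool_rot'].round(1),s['grip_width'].round(3),s['contact_force'].round(1),phi(s))
E
cat > look.py <<'E'
import sys
from st import *
p,d=bot.get_image("side");P=cloud(bot.camera_params("side"),d)
# hood underside/top plane angle from top-surface points seen by side camera
m=(abs(P[...,0]-.63)<.06)&(P[...,2]>.13)&(P[...,1]>-.12)&(P[...,1]<.16)
q=P[m][:,1:]
if len(q)>50:
    vx,vy,_,_=cv2.fitLine(q.astype(np.float32),cv2.DIST_HUBER,0,.01,.01).ravel(); print('hood angle',np.arctan2(abs(vy),abs(vx)),len(q))
cv2.imwrite(f"pics/{sys.argv[1]}.png",cv2.resize(p[20:270,130:380,::-1],None,fx=2.4,fy=2.4,interpolation=cv2.INTER_CUBIC))
E
python3 look.py side3
```

```text
Traceback (most recent call last):
  File "look.py", line 2, in <module>
    from st import *
  File "st.py", line 7, in <module>
    print(s['time'],s['eef_pos'].round(4),s['tool_rot'].round(1),s['grip_width'].round(3),s['contact_force'].round(1),phi(s))
                                                                 ^^^^^^^^^^^^^^^^^^^^^
AttributeError: 'float' object has no attribute 'round'
```

```bash
sed -i "s/s\['grip_width'\].round(3)/s['grip_width']/" st.py; python3 look.py side3
```

```text
9.45 [0.4681 0.0385 0.1126] [-74.7   0.2 -89.9] 0.1387935708960727 [-3.   8.7  4.2] (np.float64(0.6357591649021322), np.float64(0.1447546296556106), array([0.46308419, 0.03847264, 0.13095364]))
hood angle 1.4121058 5980
```

View pics/side3.png

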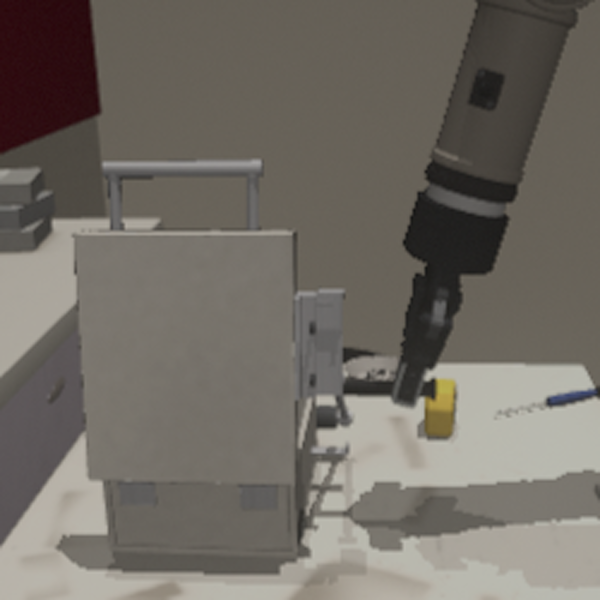

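Request:
carry_out(
  rows=[
    [[0,0,0],[0,0,0],1],
    [[0,0,0],[0,0,0],1],
    [[0,0,0],[0,0,0],1],
    [[0,0,0],[0,0,0],1],
    [[0,0,0],[0,0,0],1],
    [[0,0,0],[0,0,0],1],
    [[0,0,0],[0,0,0],1],
    [[0,0,0],[0,0,0],1],
  ],
)

```text
time: 10.17
eef_pos: [0.4681, 0.0388, 0.1125]
tool_rot: [-74.7, 0.1, -89.8]
contact_force: [-2.9, 7.3, 3.5]
grip_width: 0.138
```

Request:
carry_out(
  rows=[
    [[0,0,0],[0,0,0],1],
    [[0,0,0],[0,0,0],1],
    [[0,0,0],[0,0,0],1],
    [[0,0,0],[0,0,0],1],
    [[0,0,0],[0,0,0],1],
    [[0,0,0],[0,0,0],1],
    [[0,0,0],[0,0,0],1],
    [[0,0,0],[0,0,0],1],
  ],
)

```text
time: 10.83
eef_pos: [0.4681, 0.0387, 0.1126]
tool_rot: [-74.7, 0.1, -89.8]
contact_force: [-2.8, 6.1, 4.9]
grip_width: 0.137
```

Request:
carry_out(
  rows=[
    [[0,0,0],[0,0,0],1],
    [[0,0,0],[0,0,0],1],
    [[0,0,0],[0,0,0],1],
    [[0,0,0],[0,0,0],1],
    [[0,0,0],[0,0,0],1],
    [[0,0,0],[0,0,0],1],
    [[0,0,0],[0,0,0],1],
    [[0,0,0],[0,0,0],1],
  ],
)

```text
time: 11.5
eef_pos: [0.4681, 0.0387, 0.1125]
tool_rot: [-74.7, 0.2, -89.8]
contact_force: [-2.9, 6.8, 4.5]
grip_width: 0.143
```

```bash
python3 look.py side4
```

```text
11.5 [0.4681 0.0387 0.1125] [-74.7   0.2 -89.8] 0.14348276292029807 [-2.9  6.8  4.5] (np.float64(0.6344281043083183), np.float64(0.14487778992470424), array([0.46313226, 0.03868614, 0.13087153]))
hood angle 1.4025444 5982
```

Request:
carry_out(
  rows=[
    [[0,0,0],[0,0,0],1],
    [[0,0,0],[0,0,0],1],
    [[0,0,0],[0,0,0],1],
    [[0,0,0],[0,0,0],1],
    [[0,0,0],[0,0,0],1],
    [[0,0,0],[0,0,0],1],
    [[0,0,0],[0,0,0],1],
    [[0,0,0],[0,0,0],1],
  ],
)

```text
time: 12.22
eef_pos: [0.4681, 0.0388, 0.1125]
tool_rot: [-74.7, 0.2, -89.8]
contact_force: [-3.2, 5.6, 4.2]
grip_width: 0.137
```

Request:
carry_out(
  rows=[
    [[0,0,0],[0,0,0],1],
    [[0,0,0],[0,0,0],1],
    [[0,0,0],[0,0,0],1],
    [[0,0,0],[0,0,0],1],
    [[0,0,0],[0,0,0],1],
    [[0,0,0],[0,0,0],1],
    [[0,0,0],[0,0,0],1],
    [[0,0,0],[0,0,0],1],
  ],
)

```text
time: 12.88
eef_pos: [0.4681, 0.0388, 0.1125]
tool_rot: [-74.7, 0.1, -89.8]
contact_force: [-4.0, 6.7, 4.4]
grip_width: 0.135
```

Request:
carry_out(
  rows=[
    [[0,0,0],[0,0,0],1],
    [[0,0,0],[0,0,0],1],
    [[0,0,0],[0,0,0],1],
    [[0,0,0],[0,0,0],1],
    [[0,0,0],[0,0,0],1],
    [[0,0,0],[0,0,0],1],
    [[0,0,0],[0,0,0],1],
    [[0,0,0],[0,0,0],1],
  ],
)

```text
time: 13.55
eef_pos: [0.4681, 0.0388, 0.1125]
tool_rot: [-74.7, 0.1, -89.8]
contact_force: [-2.9, 6.7, 5.0]
grip_width: 0.139
```

```bash
python3 look.py side5
```

```text
13.55 [0.4681 0.0388 0.1125] [-74.7   0.1 -89.8] 0.1389654132666174 [-2.9  6.7  5. ] (np.float64(0.6343927685594057), np.float64(0.1448928128842431), array([0.46313392, 0.03870127, 0.13087631]))
hood angle 1.4035574 5967
```

View pics/side5.png

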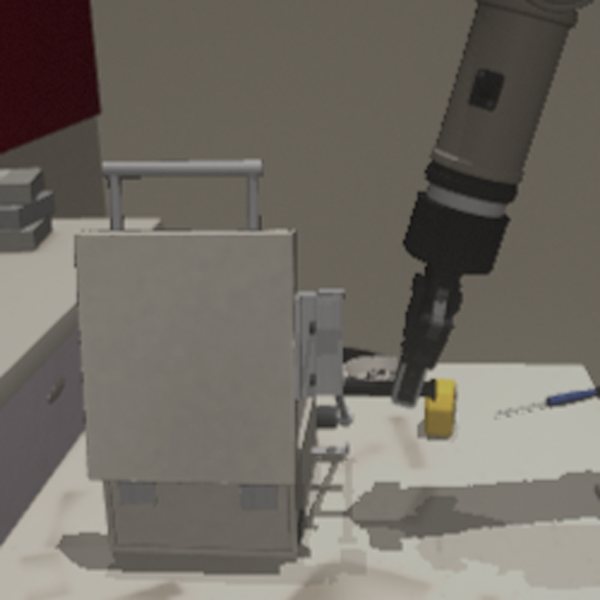

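Request:
carry_out(
  rows=[
    [[0,0,0],[-0.98,1.49,-0.39],1],
    [[0,0,0],[-1.58,2.7,-0.72],1],
    [[0,0,0],[-2.06,3.97,-1.06],1],
    [[0,0,0],[-2.41,5.28,-1.41],1],
    [[0,0,0],[-2.62,6.62,-1.77],1],
    [[0,0,0],[-2.68,7.6,-2.03],1],
    [[0,0,0],[-2.68,7.8,-2.08],5],
    [[0,0,0],[-2.68,7.8,-2.08],5],
  ],
)

```text
time: 14.27
eef_pos: [0.4678, 0.0622, 0.0304]
tool_rot: [-74.9, -0.0, -90.0]
contact_force: [-1.1, 0.0, -0.1]
grip_width: 0.415
```

Request:
carry_out(
  rows=[
    [[0,0,0],[0,0,0],5],
    [[0,0,0],[0,-3,0],5],
    [[0,0,0],[0,-7,0],5],
    [[0,0,0],[0,-11,0],5],
    [[0,0,0],[0,-15,0],5],
    [[0,0,0],[0,-19,0],5],
    [[0,0,0],[0,-23,0.5],5],
    [[0,0,0],[0,-27,1],5],
  ],
)

```text
time: 14.93
eef_pos: [0.406, 0.0624, 0.2972]
tool_rot: [-74.6, -0.0, -90.0]
contact_force: [1.7, 0.2, -0.8]
grip_width: 0.585
```

```bash
python3 look.py side6; python3 -c "
from st import *
print(rel(s,[.631,.094,.37],[-90,0,-90]))"
```

```text
14.9333 [0.406  0.0624 0.2972] [-74.6  -0.  -90. ] 0.5851345179867562 [ 1.7  0.2 -0.8] (np.float64(1.0919700576624782), np.float64(0.3047964162548104), array([0.40092477, 0.06243122, 0.31551789]))
hood angle 1.3974875 5972
14.9833 [0.4107 0.0635 0.3067] [-73.7   0.1 -90. ] 0.584708714933122 [2.8 0.9 4.6] (np.float64(1.1029722288448287), np.float64(0.31364279566964665), array([0.40534497, 0.06343573, 0.32494238]))
(array([-16.34,   0.04,  -0.06]), array([-3.04,  0.13, 22.92]))
```

Request:
carry_out(
  rows=[
    [[-5,0,0],[-0.5,-1.5,3.5],5],
    [[-10,0,0],[-1,-1.5,7.5],5],
    [[-15,0,0],[-1.5,-1.5,11.5],5],
    [[-15,0,0],[-2,-1,15.5],5],
    [[-15,0,0],[-2.5,-0.5,19.3],5],
    [[-15,0,0],[-3,0,22],5],
    [[-15,0,0],[-3.1,0.2,22.9],5],
    [[-15,0,0],[-3.1,0.2,22.9],5],
  ],
)

```text
time: 15.65
eef_pos: [0.6307, 0.0936, 0.3506]
tool_rot: [-89.9, 0.0, -90.0]
contact_force: [-1.3, -0.3, -0.5]
grip_width: 0.585
```

```bash
python3 -c "
from st import *
print(rel(s,[.631,.094,.31],[-90,0,-90]))"
```

```text
15.65 [0.6307 0.0936 0.3506] [-89.9   0.  -90. ] 0.5854144839089686 [-1.3 -0.3 -0.5] (np.float64(1.0844180908815773), np.float64(0.36715282808138827), array([0.6306378 , 0.09361722, 0.36957469]))
(array([-0.14, -0.01, -0.04]), array([-0.03,  4.06,  0.02]))
```

Request:
carry_out(
  rows=[
    [[0,0,0],[0,2,0],5],
    [[0,0,0],[0,4,0],5],
    [[0,0,0],[0.8,4,0],5],
    [[0,0,0],[1.6,4,0],5],
    [[0,0,0],[2.3,4,0],5],
    [[0,0,0],[3,4.1,0],5],
    [[0,0,0],[3.7,4.2,0],5],
    [[0,0,0],[4.4,4.3,0],5],
  ],
)

```text
time: 16.32
eef_pos: [0.6282, 0.0534, 0.3113]
tool_rot: [-89.7, 0.4, -89.7]
contact_force: [-1.9, 7.6, -0.9]
grip_width: 0.589
```

```bash
python3 look.py side7
```

```text
16.3167 [0.6282 0.0534 0.3113] [-89.7   0.4 -89.7] 0.588933458451255 [-1.9  7.6 -0.9] (np.float64(1.1394585677870384), np.float64(0.31404069482764274), array([0.62813545, 0.05329615, 0.33027685]))
hood angle 1.4100233 8131
```

Request:
carry_out(
  rows=[
    [[0,0,0],[0.7,0.1,0],5],
    [[0,0,0],[1.2,0.2,0],5],
    [[0,0,0],[0.8,-2,0],5],
    [[0,0,0],[0.5,-5.5,-1],5],
    [[0,0,0],[0,-6.5,-4.5],5],
    [[0,0,0],[0,-6.5,-8.5],5],
    [[0,0,0],[-0.5,-6.5,-12.5],5],
    [[0,0,0],[-1,-6.5,-16.5],5],
  ],
)

```text
time: 17.03
eef_pos: [0.4627, 0.0578, 0.3754]
tool_rot: [-89.5, -0.1, -90.1]
contact_force: [0.2, -0.8, 1.0]
grip_width: 0.584
```

```bash
python3 look.py side8; python3 -c "
from st import *
a=np.radians(15);d=np.array([np.sin(a),0,-np.cos(a)])
print(rel(s,np.array([.463,.063,.046])+.019*d-.13*d,[-75,0,-90]))"
```

```text
17.0333 [0.4627 0.0578 0.3754] [-89.5  -0.1 -90.1] 0.5835577385428219 [ 0.2 -0.8  1. ] (np.float64(1.199959216269137), np.float64(0.3749330208728811), array([0.46251083, 0.05787414, 0.39444669]))
hood angle 1.2358648 5703
17.0833 [0.4526 0.0601 0.3747] [-90.2  -0.2 -89.8] 0.5884101684798878 [-7.   0.9 -2.7] (np.float64(1.1936466346676646), np.float64(0.3750678272017125), array([0.45266834, 0.06012697, 0.39370735]))
(array([15.17,  0.2 ,  0.21]), array([-0.39, 22.15, -1.77]))
```

Request:
carry_out(
  rows=[
    [[7,0,0],[-0.3,4,-0.5],5],
    [[14,0,0],[-0.4,8,-1],5],
    [[15,0,0],[-0.4,12,-1.7],5],
    [[15,0,0],[-0.4,16,-1.7],5],
    [[15,0,0],[-0.4,19.5,-1.7],5],
    [[15,0,0],[-0.4,21.5,-1.7],5],
    [[15,0,0],[-0.4,22.2,-1.7],5],
  ],
)

```text
time: 17.67
eef_pos: [0.4441, 0.0615, 0.1481]
tool_rot: [-75.2, -0.2, -90.0]
contact_force: [-0.9, -0.3, -0.9]
grip_width: 0.585
```

```bash
python3 -c "
from st import *
a=np.radians(15);d=np.array([np.sin(a),0,-np.cos(a)])
print(rel(s,np.array([.463,.063,.046])+.019*d,[-75,0,-90]))"
```

```text
17.6667 [0.4441 0.0615 0.1481] [-75.2  -0.2 -90. ] 0.5854870488957256 [-0.9 -0.3 -0.9] (np.float64(0.7162220870268328), np.float64(0.18503860537971797), array([0.43926664, 0.06157304, 0.16648519]))
(array([0.19, 0.02, 0.16]), array([-0.18, 12.25, -0.78]))
```

Request:
carry_out(
  rows=[
    [[0,0,0],[-0.15,4,-0.4],5],
    [[0,0,0],[-0.15,8,-0.7],5],
    [[0,0,0],[-0.15,11,-0.7],5],
    [[0,0,0],[-0.15,12.7,-0.7],5],
    [[0,0,0],[-0.15,12.9,-0.7],3],
    [[0,0,0],[-0.15,12.9,-0.7],1],
    [[0,0,0],[-0.15,12.9,-0.7],1],
    [[0,0,0],[-0.15,12.9,-0.7],1],
  ],
)

```text
time: 18.33
eef_pos: [0.4767, 0.0627, 0.0277]
tool_rot: [-74.6, -0.1, -90.2]
contact_force: [1.6, -3.5, -1.5]
grip_width: 0.145
```

Request:
carry_out(
  rows=[
    [[0,0,0],[0,0,0],1],
    [[0,0,0],[0,0,0],1],
    [[0,0,0],[0,0,0],1],
  ],
)

```text
time: 18.58
eef_pos: [0.4767, 0.0628, 0.0277]
tool_rot: [-74.5, -0.1, -90.2]
contact_force: [2.6, -4.4, -1.1]
grip_width: 0.147
```

```bash
python3 look.py side9
```

```text
18.5833 [0.4767 0.0628 0.0277] [-74.5  -0.1 -90.2] 0.14695023888044761 [ 2.6 -4.4 -1.1] (np.float64(0.007306051717105782), np.float64(0.14080436821093303), array([0.47160631, 0.06280061, 0.04602871]))
hood angle 1.1775508 5643
```

Request:
carry_out(
  rows=[
    [[0,0,0],[0.07,-1.35,0.36],1],
    [[0,0,0],[0.28,-2.69,0.72],1],
    [[0,0,0],[0.63,-4,1.07],1],
    [[0,0,0],[1.11,-5.27,1.41],1],
    [[0,0,0],[1.71,-6.48,1.74],1],
    [[0,0,0],[2.06,-7.07,1.89],1],
    [[0,0,0],[2.45,-7.64,2.05],1],
    [[0,0,0],[2.69,-7.97,2.13],1],
  ],
)

```text
time: 19.3
eef_pos: [0.4763, 0.0385, 0.1099]
tool_rot: [-74.5, 0.1, -90.0]
contact_force: [4.1, 0.9, 0.5]
grip_width: 0.138
```

```bash
python3 look.py side10
```

```text
19.3 [0.4763 0.0385 0.1099] [-74.5   0.1 -90. ] 0.1375132385970561 [4.1 0.9 0.5] (np.float64(0.6204937253835577), np.float64(0.14313436909705357), array([0.47116562, 0.0384529 , 0.12822361]))
hood angle 1.1653013 5546
```

Request:
carry_out(
  rows=[
    [[0,0,0],[0,0,0],1],
    [[0,0,0],[0,0,0],1],
    [[0,0,0],[0,0,0],1],
    [[0,0,0],[0,0,0],1],
    [[0,0,0],[0,0,0],1],
    [[0,0,0],[0,0,0],1],
    [[0,0,0],[0,0,0],1],
    [[0,0,0],[0,0,0],1],
  ],
)

```text
time: 20.02
eef_pos: [0.4762, 0.0393, 0.1089]
tool_rot: [-74.5, 0.0, -89.9]
contact_force: [5.7, 1.2, 1.6]
grip_width: 0.141
```

Request:
carry_out(
  rows=[
    [[0,0,0],[0,0,0],1],
    [[0,0,0],[0,0,0],1],
    [[0,0,0],[0,0,0],1],
    [[0,0,0],[0,0,0],1],
    [[0,0,0],[0,0,0],1],
    [[0,0,0],[0,0,0],1],
    [[0,0,0],[0,0,0],1],
    [[0,0,0],[0,0,0],1],
  ],
)

```text
time: 20.68
eef_pos: [0.4762, 0.0393, 0.1089]
tool_rot: [-74.5, 0.0, -89.9]
contact_force: [5.5, 0.7, 1.9]
grip_width: 0.141
```

Request:
carry_out(
  rows=[
    [[0,0,0],[0,0,0],1],
    [[0,0,0],[0,0,0],1],
    [[0,0,0],[0,0,0],1],
    [[0,0,0],[0,0,0],1],
    [[0,0,0],[0,0,0],1],
    [[0,0,0],[0,0,0],1],
    [[0,0,0],[0,0,0],1],
    [[0,0,0],[0,0,0],1],
  ],
)

```text
time: 21.35
eef_pos: [0.4762, 0.0393, 0.1089]
tool_rot: [-74.5, 0.0, -89.9]
contact_force: [5.6, 2.1, 1.3]
grip_width: 0.138
```

```bash
python3 look.py side11
```

```text
21.35 [0.4762 0.0393 0.1089] [-74.5   0.  -89.9] 0.13809779694757757 [5.6 2.1 1.3] (np.float64(0.6115900569410098), np.float64(0.14319670706859047), array([0.47111798, 0.03924031, 0.12721926]))
hood angle 1.0724741 5290
```

Request:
carry_out(
  rows=[
    [[0,0,0],[0,0,0],1],
    [[0,0,0],[0,0,0],1],
    [[0,0,0],[0,0,0],1],
    [[0,0,0],[0,0,0],1],
    [[0,0,0],[0,0,0],1],
    [[0,0,0],[0,0,0],1],
    [[0,0,0],[0,0,0],1],
    [[0,0,0],[0,0,0],1],
  ],
)

```text
time: 22.07
eef_pos: [0.4762, 0.0393, 0.1089]
tool_rot: [-74.5, 0.0, -89.9]
contact_force: [5.2, 0.8, 1.1]
grip_width: 0.138
```

Request:
carry_out(
  rows=[
    [[0,0,0],[0,0,0],1],
    [[0,0,0],[0,0,0],1],
    [[0,0,0],[0,0,0],1],
    [[0,0,0],[0,0,0],1],
    [[0,0,0],[0,0,0],1],
    [[0,0,0],[0,0,0],1],
    [[0,0,0],[0,0,0],1],
    [[0,0,0],[0,0,0],1],
  ],
)

```text
time: 22.73
eef_pos: [0.4762, 0.0393, 0.1089]
tool_rot: [-74.5, 0.0, -89.9]
contact_force: [5.8, 1.0, 1.3]
grip_width: 0.143
```

Request:
carry_out(
  rows=[
    [[0,0,0],[0,0,0],1],
    [[0,0,0],[0,0,0],1],
    [[0,0,0],[0,0,0],1],
    [[0,0,0],[0,0,0],1],
    [[0,0,0],[0,0,0],1],
    [[0,0,0],[0,0,0],1],
    [[0,0,0],[0,0,0],1],
    [[0,0,0],[0,0,0],1],
  ],
)

```text
time: 23.4
eef_pos: [0.4762, 0.0393, 0.1089]
tool_rot: [-74.5, 0.0, -89.9]
contact_force: [4.9, 0.6, 1.1]
grip_width: 0.136
```

```bash
python3 look.py side12
```

```text
23.4 [0.4762 0.0393 0.1089] [-74.5   0.  -89.9] 0.13645416667026145 [4.9 0.6 1.1] (np.float64(0.6115777377313422), np.float64(0.14321575785899995), array([0.4711353 , 0.03925692, 0.12722875]))
hood angle 0.9720438 5007
```

Request:
carry_out(
  rows=[
    [[0,0,0],[0,0,0],1],
    [[0,0,0],[0,0,0],1],
    [[0,0,0],[0,0,0],1],
    [[0,0,0],[0,0,0],1],
    [[0,0,0],[0,0,0],1],
    [[0,0,0],[0,0,0],1],
    [[0,0,0],[0,0,0],1],
    [[0,0,0],[0,0,0],1],
  ],
)

```text
time: 24.12
eef_pos: [0.4762, 0.0393, 0.1089]
tool_rot: [-74.5, 0.0, -89.9]
contact_force: [4.5, 1.0, 1.7]
grip_width: 0.139
```

```bash
python3 look.py side13
```

```text
24.1167 [0.4762 0.0393 0.1089] [-74.5   0.  -89.9] 0.13870584347189083 [4.5 1.  1.7] (np.float64(0.6116141266602205), np.float64(0.14319431589701728), array([0.47115013, 0.03923638, 0.12722071]))
hood angle 0.9641967 5010
```

View pics/side13.png

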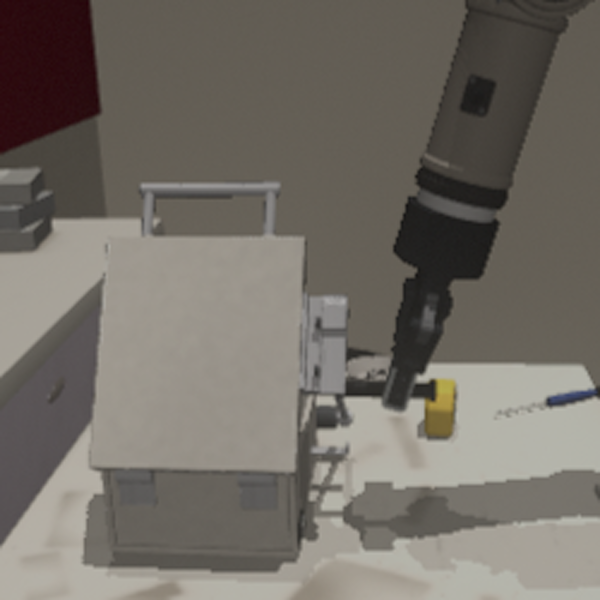

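Request:
carry_out(
  rows=[
    [[0,0,0],[0.24,-0.32,0.09],1],
    [[0,0,0],[0.6,-0.74,0.2],1],
    [[0,0,0],[0.88,-1.05,0.28],1],
    [[0,0,0],[1.07,-1.25,0.34],1],
    [[0,0,0],[1.36,-1.54,0.42],1],
    [[0,0,0],[1.56,-1.73,0.47],1],
    [[0,0,0],[1.76,-1.92,0.52],1],
    [[0,0,0],[1.96,-2.1,0.56],1],
  ],
)

```text
time: 24.83
eef_pos: [0.476, 0.0224, 0.1307]
tool_rot: [-74.5, 0.2, -89.8]
contact_force: [5.1, 4.5, 2.8]
grip_width: 0.142
```

```bash
python3 look.py side14
```

```text
24.8333 [0.476  0.0224 0.1307] [-74.5   0.2 -89.8] 0.14209150339404075 [5.1 4.5 2.8] (np.float64(0.8038138715372685), np.float64(0.1445016204866524), array([0.47095137, 0.02227917, 0.14904233]))
hood angle 0.95291203 4956
```

Request:
carry_out(
  rows=[
    [[0,0,0],[0.11,-0.09,0.02],1],
    [[0,0,0],[0.22,-0.18,0.04],1],
    [[0,0,0],[0.32,-0.26,0.07],1],
    [[0,0,0],[0.43,-0.35,0.1],1],
    [[0,0,0],[0.54,-0.44,0.12],1],
    [[0,0,0],[0.65,-0.52,0.14],1],
    [[0,0,0],[0.65,-0.52,0.14],1],
    [[0,0,0],[0.65,-0.52,0.14],1],
  ],
)

```text
time: 25.55
eef_pos: [0.476, 0.0169, 0.1364]
tool_rot: [-74.5, 0.3, -89.7]
contact_force: [3.4, 7.3, 4.4]
grip_width: 0.138
```

```bash
python3 look.py side15
```

```text
25.55 [0.476  0.0169 0.1364] [-74.5   0.3 -89.7] 0.1382240262912427 [3.4 7.3 4.4] (np.float64(0.8581634351911667), np.float64(0.1449534195556291), array([0.47091664, 0.01677463, 0.154678  ]))
hood angle 0.9288068 4855
```

Request:
carry_out(
  rows=[
    [[0,0,0],[0.11,-0.09,0.02],1],
    [[0,0,0],[0.22,-0.17,0.04],1],
    [[0,0,0],[0.34,-0.26,0.07],1],
    [[0,0,0],[0.34,-0.26,0.07],1],
    [[0,0,0],[0.34,-0.26,0.07],1],
    [[0,0,0],[0.34,-0.26,0.07],1],
    [[0,0,0],[0.34,-0.26,0.07],1],
    [[0,0,0],[0.34,-0.26,0.07],1],
  ],
)

```text
time: 26.27
eef_pos: [0.476, 0.0137, 0.1393]
tool_rot: [-74.5, 0.3, -89.7]
contact_force: [2.3, 6.5, 5.7]
grip_width: 0.139
```

```bash
python3 look.py side16
```

```text
26.2667 [0.476  0.0137 0.1393] [-74.5   0.3 -89.7] 0.13938929281485457 [2.3 6.5 5.7] (np.float64(0.8879487224388013), np.float64(0.14511791004077368), array([0.47091683, 0.01357008, 0.15757943]))
hood angle 0.88549894 4715
```

Request:
carry_out(
  rows=[
    [[0,0,0],[0,0,0],1],
    [[0,0,0],[0,0,0],1],
    [[0,0,0],[0,0,0],1],
    [[0,0,0],[0,0,0],1],
    [[0,0,0],[0,0,0],1],
    [[0,0,0],[0,0,0],1],
    [[0,0,0],[0,0,0],1],
    [[0,0,0],[0,0,0],1],
  ],
)

```text
time: 26.98
eef_pos: [0.476, 0.0137, 0.1392]
tool_rot: [-74.5, 0.3, -89.7]
contact_force: [2.4, 6.9, 4.5]
grip_width: 0.14
```

```bash
python3 look.py side17
```

```text
26.9833 [0.476  0.0137 0.1392] [-74.5   0.3 -89.7] 0.14015512549049455 [2.4 6.9 4.5] (np.float64(0.8876934998084998), np.float64(0.14509678926408467), array([0.47089969, 0.01358548, 0.15753967]))
hood angle 0.85247976 4628
```

Request:
carry_out(
  rows=[
    [[0,0,0],[0,0,0],1],
    [[0,0,0],[0,0,0],1],
    [[0,0,0],[0,0,0],1],
    [[0,0,0],[0,0,0],1],
    [[0,0,0],[0,0,0],1],
    [[0,0,0],[0,0,0],1],
    [[0,0,0],[0,0,0],1],
    [[0,0,0],[0,0,0],1],
  ],
)

```text
time: 27.7
eef_pos: [0.476, 0.0137, 0.1392]
tool_rot: [-74.5, 0.3, -89.7]
contact_force: [2.2, 7.3, 5.6]
grip_width: 0.14
```

```bash
python3 look.py side18
```

```text
27.7 [0.476  0.0137 0.1392] [-74.5   0.3 -89.7] 0.13982261461320938 [2.2 7.3 5.6] (np.float64(0.8874897801610809), np.float64(0.14509066637291085), array([0.47090145, 0.01360454, 0.15751626]))
hood angle 0.86500406 4648
```

```bash
python3 - <<'E'
from plant import bot
from h import *
p,_=bot.get_image("side"); q,_=bot.get_image("top")
a=cv2.resize(p[110:220,210:310],(600,660))[:,:,::-1];b=q[100:240,170:310]
cv2.imwrite("pics/c19.png",np.hstack([cv2.resize(p[115:215,220:320,::-1],(400,400),interpolation=cv2.INTER_CUBIC),cv2.resize(q[130:230,200:300,::-1],(400,400),interpolation=cv2.INTER_CUBIC)]))
E
```

```text
(no output)
```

View pics/c19.png

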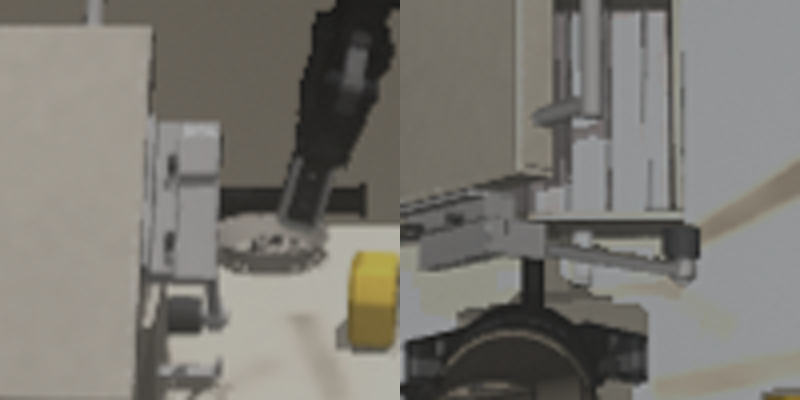

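Request:
carry_out(
  rows=[
    [[0,0,0],[0,0,0],2.5],
    [[0,0,0],[0,0,0],4],
    [[0,0,0],[0,0,0],4],
    [[0,0,0],[0,0,0],4],
    [[0,0,0],[0,-1.5,0],4],
    [[0,0,0],[0,-3.5,0],4],
    [[0,0,0],[0,-6,-1],4],
    [[0,0,0],[0,-9,-3],4],
  ],
)

```text
time: 28.52
eef_pos: [0.4212, 0.0084, 0.2165]
tool_rot: [-74.9, 0.1, -90.0]
contact_force: [0.4, -0.0, 0.3]
grip_width: 0.472
```

Request:
carry_out(
  rows=[
    [[0,0,0],[0,-2,-2],4],
    [[0,0,0],[0,-4,-4],4],
    [[0,0,0],[0,-4.5,-4.5],4],
    [[0,0,0],[0,-4.5,-4.5],4],
    [[0,0,0],[0,-4.5,-4.5],4],
    [[0,0,0],[0,-4.5,-4.5],4],
    [[0,0,0],[0,-4.5,-4.5],4],
    [[0,0,0],[0,-4.5,-4.5],4],
  ],
)

```text
time: 29.18
eef_pos: [0.3663, 0.0087, 0.2475]
tool_rot: [-74.9, 0.0, -90.0]
contact_force: [0.6, 0.3, -0.2]
grip_width: 0.47
```

```bash
python3 look.py side20; python3 - <<'E'
from plant import bot
from h import *
q,d=bot.get_image("top"); p=cv2.imread("pics/side20.png"); 
cv2.imwrite("pics/c20.png",np.hstack([cv2.resize(p,(400,400)),cv2.resize(q[120:250,200:330,::-1],(400,400),interpolation=cv2.INTER_CUBIC)]))
E
```

```text
29.1833 [0.3663 0.0087 0.2475] [-74.9   0.  -90. ] 0.4696510732825559 [ 0.6  0.3 -0.2] (np.float64(1.196678934269024), np.float64(0.23724182810893477), array([0.36138081, 0.00870029, 0.26583194]))
hood angle 0.8641938 4627
```

View pics/c20.png

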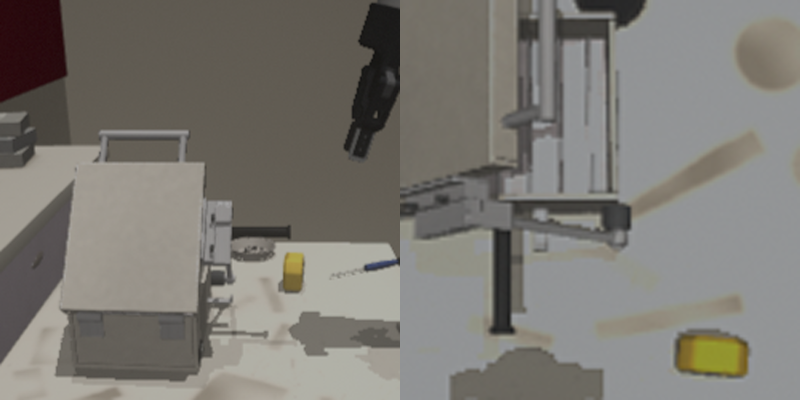

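```bash
python3 - <<'E'
from plant import bot
from h import *
q,d=bot.get_image("top");P=cloud(bot.camera_params("top"),d)
m=(P[...,0]>.455)&(P[...,0]<.50)&(P[...,2]>.1)&(P[...,2]<.2)&(abs(P[...,1])<.1)
g=np.median(P[m],0)-[0,0,.006]; ph=np.arctan2(g[2]-PZ,g[1]-PY); print(m.sum(),g,'phi',ph,'tip in hood',tip(ph,.866))
print(bot.finish_job())
E
```

```text
120 [0.47686323 0.01454816 0.14998005] phi 0.8482525432697667 tip in hood (np.float64(0.12764760475077636), np.float64(-0.0038015510243132253))
the job is handed in; nothing more can be done
None
```

The hood is propped open and the job is handed in, at about 29 s of the 69 s allowed. The gripper is clear and touching nothing.

- **First attempt:** I lifted the hood by its bar to about 1.42 rad and let go. It stood almost balanced and hardly sank in about 8 s, while I was already holding the rod at about 0.63.
- **Correction:** I lowered the rod and let go of it, then pushed the bar back with the open fingers to about 1.25 rad. From there the hood sank by itself.
- **Propping:** I took the rod's stub again and swung it to about 0.61–0.62. The rail landed on the tip at about 0.97. I then slid the tip along the rail until the hood dropped from about 0.93 to 0.86 rad, released the rod and backed off.

**Last checks**
- **Hood angle:** it read 0.865 before release and 0.864 about 1.5 s later, against the expected 0.87.
- **Tip in the pocket:** with the hood at 0.866, the tip is about 4 mm below the pocket roof, against 5 mm when home. The pictures show the rod under the pocket end of the rail.
- **Disagreement:** the camera gave a rod angle of 0.85 and the gripper had read 0.89. I put this down to a few millimetres of calibration error. The hood angle fits a tip in the pocket, not one still on the rail.
- **Bystanders:** I did not measure the dish, the tub or the tape. The dish and tape look unmoved in the last pictures, and the arm did not go near any of the three.

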